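# Mount a turned finial in the carving stand

## Task

Press the pale maple finial fully home in the aluminium jam chuck while the chuck still stands in its blue block. Then lift chuck and finial together by the chuck's collar and seat the chuck's tapered shank fully home in the tilted socket of the green carving stand, collar flush on the socket's rim and finial still fully home in the chuck. Guide each part all the way down before letting go, and leave everything else on the bench where it is.

Things in the scene. Friction and masses are not known exactly. Their poses are not given: they have to be found in the camera images.
- finial_grip (a point): Grip point of the pale maple finial, on its axis at the middle of its round bulb (36 mm diameter; the straight-sided band gripped is 13 mm high), 24 mm above the underside of the shoulder, 14 mm below the blunt tip. It starts standing upright in the hole of the grey board, shoulder resting on the board's top. Round: any closing direction grips it. z points to the tip.
- finial: The finial, 74 mm long, about 60 g. From below: tapered spigot 36 mm long (18 mm diameter at its foot, 26 mm at its top), shoulder disc 36 mm diameter and 5 mm thick, narrow neck, bulb, tip. Origin at the centre of the spigot's foot, 36 mm below the shoulder; z along the axis to the tip.
- finial_seat (a point): Point of the finial: centre of the underside of its shoulder, on the axis at the top of the spigot. z points to the finial's tip. When the finial is fully home in the chuck this point coincides with chuck_rim.
- finial_board: Grey board 150 x 80 x 46 mm with two 29 mm holes on its long (x) axis: at x = -35 mm the maple finial, at x = +35 mm a dark walnut knob, both loose in their holes. Origin at the centre of its underside, z up. Fixed, but its place varies. Closing the fingers along the board's y keeps them clear of the walnut knob.
- chuck: Jam chuck, 104 mm long, about 320 g: round aluminium collar 52 mm diameter, 44 mm high, on a tapered steel shank 60 mm long (34 mm diameter under the collar, 22 mm at its foot). Stands upright in the blue block, collar resting on its top, shank loose in the hole. Origin at the centre of the shank's foot; z along the axis to the open end.
- chuck_grip (a point): Grip point: the centre of the chuck's collar, 24 mm above the collar's underside, 20 mm below its top. Round: any closing direction. With the finial home, its head (36 mm diameter) stands 38 mm above the collar's top, between the fingers. The parts do not lock: only its weight keeps the finial in, so lift the unit by the collar.
- chuck_rim (a point): Point of the chuck: centre of the mouth of its tapered bore, at the collar's flat top. Bore 40 mm deep, 27.8 mm diameter at the mouth, 19 mm at the bottom; the finial's spigot fits it with under 1 mm play all round and its shoulder then lies flat on the collar's top. z points out of the bore.
- chuck_shoulder (a point): Point of the chuck: centre of the flat underside of the collar, at the top of the tapered shank. When the chuck is fully home in the stand this point coincides with socket_mouth. z as for chuck_rim.
- block_hole (a point): Centre of the mouth of the hole (37 mm diameter, through) in the blue chuck block (90 x 90 x 66 mm), on its top face 66 mm above the bench. The block is fixed, but its place varies; z up.
- socket_mouth (a point): Centre of the upper end of the grey tapered socket (tube 54 mm outer diameter, 68 mm long, open below; bore 35.8 mm diameter at the mouth, 22 mm at the foot; chuck's shank fits with under 1 mm play), about 0.12 m above the bench. z: out of the socket along its axis, leaning 25 to 35 degrees from vertical towards the robot; y: level. Lean, yaw and place vary.
- stand: Green carving stand, fixed; base plate 130 x 120 mm, two upright cheeks 82 mm over their outsides and 106 mm high, holding the tilting grey socket between them, below its mouth. Black clamp lever on the +y side. The tilt is clamped very stiff: it does not turn under ordinary forces. Origin at the centre of the underside, z up; the socket leans to -x.
- walnut_center (a point): Dark walnut knob, 66 mm long, 36 mm widest, standing in the other hole of the grey board; its head stands 30 mm above the board. Bystander. Point on its axis, 19 mm above the board's top.
- pencil_mid (a point): Flat red carpenter's pencil 175 x 14 x 8 mm lying on the bench. Bystander. Its centre.
- steel_rule_mid (a point): Steel rule 200 x 25 x 3 mm lying on the bench. Bystander. Its centre.
- sanding_block_mid (a point): Cork sanding block 65 x 110 x 32 mm on the bench. Bystander. Its centre.
- gouge_mid (a point): Turning gouge with a wooden handle, about 375 mm long along its y, 32 mm thick, lying beyond the work area. Bystander. A point near its middle, 16 mm up.
- blank_mid (a point): Square wooden blank 50 x 160 x 50 mm. Bystander. Its centre.
- wax_tin_mid (a point): Wax tin 72 mm diameter, 50 mm high. Bystander. Its centre.
Not all that is in view belongs to the job. Of the things shaped like the finial, the wooden one is meant.

How it is judged:
On the way, in this order (a step that is already met when the one before it is completed fails the run):
1. the finial is guided home in the chuck (within 8 mm) by the fingers while the chuck stands in its block (distance between finial_seat and chuck_rim below 0.008 m and angle between the z axis of finial_seat and the z axis of chuck_rim, either way round below 0.08 rad and contact force between the fingers and finial above 0.3 N and distance between chuck_shoulder and block_hole below 0.01 m), for 0.1 s.
2. chuck and finial are carried together, off the block and not yet at the stand (distance between finial_seat and chuck_rim below 0.008 m and angle between the z axis of finial_seat and the z axis of chuck_rim, either way round below 0.08 rad and distance between chuck_shoulder and block_hole above 0.06 m and distance between chuck_shoulder and socket_mouth above 0.04 m), for 0.1 s.
3. the chuck, finial in it, is guided home in the tilted socket (within 8 mm) by the fingers (distance between finial_seat and chuck_rim below 0.008 m and angle between the z axis of finial_seat and the z axis of chuck_rim, either way round below 0.08 rad and distance between chuck_shoulder and socket_mouth below 0.008 m and angle between the z axis of chuck_rim and the z axis of socket_mouth, either way round below 0.08 rad and contact force between the fingers and chuck above 0.3 N), for 0.1 s.
At the end, for the whole second after the job is handed in: Finial shoulder centre within 4 mm of the chuck's mouth centre, chuck collar's underside centre within 4 mm of the socket's mouth centre, axes within 0.08 rad of each other, both at rest and let go (distance between finial_seat and chuck_rim below 0.004 m and angle between the z axis of finial_seat and the z axis of chuck_rim, either way round below 0.08 rad and distance between chuck_shoulder and socket_mouth below 0.004 m and angle between the z axis of chuck_rim and the z axis of socket_mouth, either way round below 0.08 rad and linear speed of each of chuck, finial below 0.02 m/s); the robot touches nothing.
It fails at once if a bystander (walnut knob, pencil, rule, sanding block, gouge, blank or tin) is moved more than 25 mm (distance of any of walnut_center, pencil_mid, steel_rule_mid, sanding_block_mid, gouge_mid, blank_mid, wax_tin_mid from where it was at the start of the episode above 0.025 m).
It also fails if it takes over 72 s, if anything falls off the work surface, if the arm or the gripper's body presses on something with over 40 N, if the wrist force passes 120 N, or if a joint passes its speed limit or range.

## Robot

A 6-joint arm with a two-finger parallel gripper is mounted at the origin on the work surface. World frame = base frame: x ahead of the robot, y to its left, z up, the work surface at z = 0. Lengths are in m, angles in rad, forces in N, time in s.
With the tool pointing down it reaches from about 0.375 to 0.9 m from the base axis. Payload 3.1 kg.
Tool frame: the origin (TCP) lies at the centre of the arm's flange, where the gripper is bolted on; the fingertips stand 182 mm ahead of it and the grasp point (between the pads) lies 164 mm ahead of it; z points along the fingers, y is the line along which they close (so a half turn about z gives the same grasp; the last joint's range is limited). The gripper opens to 87 mm and grips with 3 to 60 N. Pads are 19 mm wide; open, the fingers measure 117 mm over their backs; the gripper's body (75 mm by 190 mm) begins 51 mm behind the grasp point.
Start: joints at [-1.423, 0.527, 1.433, -0, 1.181, -0.178], TCP at [0.2, -0.592, 0.405] pointing down, gripper open.
Joint ranges: [-3.08, 3.08], [-0.75, 2.2], [0.22, 2.44], [-1.43, 4.57], [0, 2.65], [-2.85, 2.85]. Speed limits (rad/s): [2.79, 2.79, 3.14, 3.14, 3.14, 3.14].

## Interface

Orientations are given as a unit quaternion [x, y, z, w].
In Python, from rig import * gives the robot as it stands.
- The arm moves only by the tool move_arm, never from a script. Its argument "commands" is a list that holds one entry, the list of rows, each a list of 6 numbers: the shift along the tool's x, y, z in units of 40 mm (1.0 is 40 mm), then the turn, a rotation vector about the tool's x, y, z in rad. A call has 1 to 12 rows; each row is the pose to reach, as a shift and turn from the pose commanded when the call began, along the tool's axes at that moment; what a row does not reach only later rows make up. A row lasts 1/8 s, in which the tool goes at most 62.5 mm and 10.7 degrees, less where a joint would pass 70% of its speed; a pose out of reach is approached as far as the arm can. A call with a gripper value outside its range is refused whole. "claw" is the closure, from -1 (fully open) to 1 (shut), so that 0 is half open, set as the call begins (left out, the last holds). The fingers move at their own pace and stop on an object; "squeeze" is the grip in N (left out, the last holds). Time passes only in rows, so rows that repeat a pose let the fingers close. It gives the time, the measured TCP pose, the force, the opening and the grip force at its end, in the units of the state.
- get_obs(): the state, without advancing time (a new reading comes with each control period).
- camera(name): name is "scene" or "side" or "wrist"; returns a dict with "pixels" (384x512x3 uint8, blue, green, red), "range_z" (384x512 float32, m along the optical axis (not along the pixel's ray), 0 where there is no reading), "camera_matrix" (3x3 intrinsics, pixels), "extrinsics" (4x4, takes a point from world to camera coordinates). Camera axes: x right, y up, looking along -z (the intrinsics and any distortion apply to the point x, -y, -z); pixel columns grow to the right and rows downward; lengths in m; the calibration is good to about 2 mm. A picture is of the moment at which its call begins.
- hand_in(): hands the job in; it is judged then, once.
The state is a dict: "time": time; "q": joint angles; "joint_velocities": joint speeds; "joint_torque": joint torques, N m; "position": TCP position; "tool_rot": TCP orientation; "ft_force": force on the tool from outside, world axes, zero at the start; "moment": the same for the moment, N m; "grip_width": finger opening in m; "grip_force": force on a finger pad.
Only numpy, scipy, OpenCV 4.12 (cv2) and the standard library are available. Lean on these libraries where they do the work, as an engineer would, in place of code of your own. Each camera call takes 0.05 s, during which the arm holds its last target. There are 200 camera calls.

## Working session

There is one attempt and no reset: what is moved stays moved. The work goes in short steps, Python scripts to look and compute and a tool call to move; the robot and the scene stay as the last step left them, time stands still between calls to the robot, and variables do not carry over. Pictures are saved under pics/ and viewed, at most 10 in all, crops included, and the job is handed in when it is done.

Besides the shell and the picture viewer there is one more tool, called by a JSON object that holds its "api" and its "payload". move_arm: Moves the arm, as the interface text tells. Its arguments: {"type":"object","properties":{"commands":{"type":"array","items":{"type":"array","items":{"type":"array","items":{"type":"number"}}}},"claw":{"type":"number"},"squeeze":{"type":"number"}},"required":["commands"]}

```bash
mkdir -p pics; ls; cat > h.py <<'E'
import sys; sys.path.insert(0,'.')
from rig import *
import numpy as np, cv2
from scipy.spatial.transform import Rotation as R
def cloud(c):
    K=c["camera_matrix"];E=c["extrinsics"];z=c["range_z"]
    v,u=np.mgrid[0:z.shape[0],0:z.shape[1]]
    p=np.stack([(u-K[0,2])/K[0,0]*z,-(v-K[1,2])/K[1,1]*z,-z],-1)
    w=(p-E[:3,3])@E[:3,:3]
    w[z==0]=np.nan
    return w
E
python3 - <<'E'
from h import *
o=get_obs();print({k:np.round(v,3) for k,v in o.items()})
for n in("scene","side","wrist"):
    c=camera(n);cv2.imwrite(f"pics/{n}.png",c["pixels"]);np.savez(f"{n}.npz",**c)
    E=c["extrinsics"];print(n,-E[:3,:3].T@E[:3,3],c["camera_matrix"].tolist())
a=[cv2.imread(f"pics/{n}.png") for n in("scene","side")]
E
```

```text
pics
{'time': np.float64(0.0), 'q': array([-1.423,  0.528,  1.434, -0.   ,  1.181, -0.179]), 'joint_velocities': array([-0.001, -0.   ,  0.001, -0.   , -0.001, -0.   ]), 'joint_torque': array([ 1.0000e-03, -4.4003e+01, -1.7659e+01,  6.3000e-02,  5.8000e-02,
       -0.0000e+00]), 'position': array([ 0.2  , -0.592,  0.404]), 'tool_rot': array([ 0.987,  0.162,  0.   , -0.001]), 'ft_force': array([-0.356, -0.048, -0.12 ]), 'moment': array([ 0.02 , -0.003,  0.024]), 'grip_force': np.float64(0.0), 'grip_width': np.float64(0.087)}
scene [ 1.28506372 -0.2329148   0.94137605] [[443.9181676534283, 0.0, 258.6700656355712], [0.0, 443.9181676534283, 184.03420036346367], [0.0, 0.0, 1.0]]
side [-0.07154036  0.93610551  1.06416371] [[495.2876216564582, 0.0, 259.13012412821297], [0.0, 495.2876216564582, 198.01333263744328], [0.0, 0.0, 1.0]]
wrist [ 0.27833054 -0.56414234  0.38386804] [[332.47738402300854, 0.0, 257.0916411271064], [0.0, 332.47738402300854, 194.87519845274701], [0.0, 0.0, 1.0]]
```

View pics/scene.png

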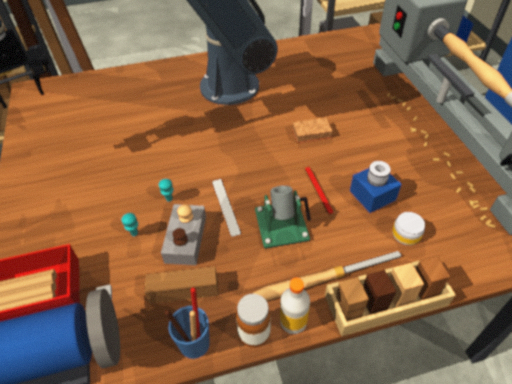

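View pics/side.png

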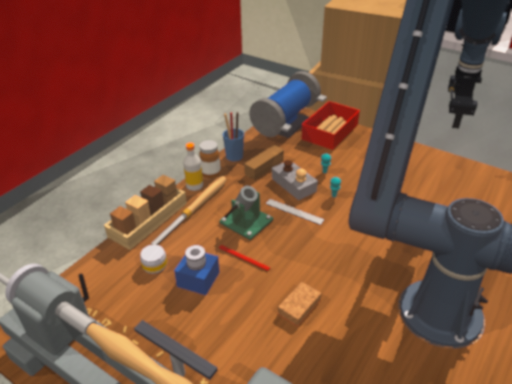

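The scene picture shows the finial at (184,214), the walnut knob at (180,237), the chuck at (378,172) in the blue block, and the stand socket at (283,203). The teal items are decoys.

```bash
python3 - <<'E'
from h import *
for n in("scene","side"):
    c=np.load(n+".npz");w=cloud(c);E=c["extrinsics"]
    pts={"scene":{"finial":(184,211),"walnut":(180,236),"board":(192,240),"collarR":(386,166),"block":(365,184),"socket":(283,200),"bench":(250,160)},
     "side":{"finial":(302,175),"walnut":(290,166),"collar":(196,256),"block":(205,270),"socket":(249,200)}}[n]
    for k,(u,v) in pts.items(): print(n,k,np.round(np.nanmedian(w[v-1:v+2,u-1:u+2].reshape(-1,3),0),4))
    hsv=cv2.cvtColor(c["pixels"],cv2.COLOR_BGR2HSV)
    X=w.reshape(-1,3)
    # board top, block top, 
    def box(m,name):
        P=w[m&np.isfinite(w[...,2])]; 
        print(n,name,len(P),cv2.minAreaRect((P[:,:2]*1000).astype(np.float32)),np.median(P[:,2]))
        return P
    h,s,v=hsv[...,0].astype(int),hsv[...,1],hsv[...,2]
    reach=(np.hypot(w[...,0],w[...,1])<1.0)&(w[...,0]>.2)
    box((h>105)&(h<130)&(s>150)&reach&(abs(w[...,2]-.066)<.004),"blocktop")
    box((s<60)&reach&(abs(w[...,2]-.046)<.004)&(w[...,1]<-.15),"boardtop")
    box((h>60)&(h<95)&(s>100)&reach&(w[...,2]<.02)&(w[...,1]>-.25),"standbase")
    # collar top annulus
    m=(s<70)&reach&(abs(w[...,2]-.110)<.004)&(w[...,1]>-.0); box(m,"collar")
    m=(s<70)&reach&(w[...,2]>.085)&(w[...,1]>-.25)&(w[...,1]<.1);box(m,"socket")
E
```

```text
scene finial [ 0.5782 -0.2437  0.0842]
scene walnut [ 0.6455 -0.265   0.0747]
scene board [ 0.6446 -0.2393  0.0456]
scene collarR [0.6    0.2845 0.1086]
scene block [0.6071 0.2278 0.0661]
scene socket [ 0.6448 -0.0095  0.1235]
scene bench [ 0.3735 -0.0237  0.0005]
scene blocktop 467 ((705.3873291015625, -93.75250244140625), (92.3673324584961, 830.3724975585938), 15.601823806762695) 0.06539291950306184
scene boardtop 1152 ((713.82568359375, -269.9403076171875), (293.12982177734375, 382.25799560546875), 81.32304382324219) 0.04545307312018977
scene standbase 839 ((640.4883422851562, -7.7760772705078125), (113.89160919189453, 109.05291748046875), 85.4605484008789) 0.013419679699359041
scene collar 2762 ((555.2482299804688, 435.5878601074219), (429.21575927734375, 824.4298706054688), 35.13819122314453) 0.10963474973765981
scene socket 5795 ((562.319091796875, -63.65858459472656), (245.1597442626953, 738.21484375), 79.6281509399414) 0.3023807725376504
side finial [ 0.5598 -0.2278  0.074 ]
side walnut [ 0.6264 -0.2574  0.0695]
side collar [0.593  0.2755 0.1072]
side block [0.5694 0.2724 0.0641]
side socket [0.6031 0.0146 0.1171]
side blocktop 119 ((598.498291015625, 280.1520690917969), (83.41046905517578, 58.134918212890625), 10.437052726745605) 0.06518089795335197
side boardtop 403 ((668.2881469726562, -278.19598388671875), (286.81036376953125, 451.85693359375), 84.87024688720703) 0.04526891703041155
side standbase 15 ((624.0249633789062, 23.320283889770508), (94.9615707397461, 16.326452255249023), 2.1343448162078857) 0.013053732417127305
side collar 1803 ((543.7713012695312, 362.0379333496094), (705.1231689453125, 285.3311462402344), 83.17131805419922) 0.1092695596446671
side socket 8511 ((559.6427001953125, -73.36238098144531), (719.621826171875, 348.02886962890625), 0.13758714497089386) 0.5203907334693079
```

```bash
cat >> h.py <<'E'
GL=.164
def tcp():
    o=get_obs();return np.array(o["position"]),R.from_quat(o["tool_rot"])
def down(phi):
    "tool z down, tool y (closing line) at angle phi from world x"
    y=np.array([np.cos(phi),np.sin(phi),0]);z=np.array([0,0,-1.]);x=np.cross(y,z)
    return R.from_matrix(np.stack([x,y,z],1))
def go(p,Rt,name="",grasp=True):
    "print row for grasp point p (world)"
    if grasp:p=np.array(p)-GL*Rt.apply([0,0,1])
    p0,R0=tcp();d=R0.inv().apply(p-p0)/.04;r=(R0.inv()*Rt).as_rotvec()
    n=max(np.linalg.norm(d)*.04/.0625,np.degrees(np.linalg.norm(r))/10.7)
    print(name,"row",np.round(d,4).tolist()+np.round(r,4).tolist(),"n>=%.1f"%n)
E
python3 - <<'E'
from h import *
c=np.load("wrist.npz");E=c["extrinsics"];C=-E[:3,:3].T@E[:3,3];p,R0=tcp()
print("cam in tool",R0.inv().apply(C-p)); print("cam axes in tool",np.round(R0.inv().as_matrix()@E[:3,:3].T,3))
print(np.round(R0.as_matrix(),3))
for phi in (0,np.pi/2,-np.pi/2,np.pi):
    q=down(phi);print(phi,np.degrees((R0.inv()*q).magnitude()))
    go([.5,-.245,.30],q,"view")
E
```

```text
cam in tool [ 0.08303481 -0.00114681  0.02015042]
cam axes in tool [[ 0.001  0.953  0.303]
 [ 1.    -0.001  0.   ]
 [ 0.001  0.303 -0.953]]
[[ 0.947  0.32  -0.   ]
 [ 0.32  -0.947  0.002]
 [ 0.    -0.002 -1.   ]]
0 71.3329153073
view row [9.8803, -5.8171, -1.4876, -0.0013, -0.0013, -1.245] n>=7.4
1.5707963267948966 161.33286402205817
view row [9.8803, -5.8171, -1.4876, 0.0, -0.0024, -2.8158] n>=15.1
-1.5707963267948966 18.667396724869306
view row [9.8803, -5.8171, -1.4876, -0.0017, -0.0, 0.3258] n>=7.4
3.141592653589793 108.6671727845919
view row [9.8803, -5.8171, -1.4876, -0.0014, 0.0014, 1.8966] n>=10.2
```

```bash
python3 - <<'E'
from h import *
go([.60,-.245,.26],down(-1.92),"view")
E
```

```text
view row [12.2485, -5.0153, -0.4883, -0.0017, 0.0003, 0.675] n>=8.5
```

{"api": "move_arm", "payload": {"commands": [[[12.25,-5.0,-0.5,0,0,0.675],[12.25,-5.0,-0.5,0,0,0.675],[12.25,-5.0,-0.5,0,0,0.675],[12.25,-5.0,-0.5,0,0,0.675],[12.25,-5.0,-0.5,0,0,0.675],[12.25,-5.0,-0.5,0,0,0.675],[12.25,-5.0,-0.5,0,0,0.675],[12.25,-5.0,-0.5,0,0,0.675],[12.25,-5.0,-0.5,0,0,0.675],[12.25,-5.0,-0.5,0,0,0.675],[12.25,-5.0,-0.5,0,0,0.675]]], "claw": -1}}

```text
time: 1.52
position: [0.5999, -0.2459, 0.4242]
tool_rot: [0.985, -0.174, -0.001, 0.0]
ft_force: [-0.3, -0.7, -0.1]
grip_width: 0.0872
grip_force: 0.0
```

```bash
python3 - <<'E'
from h import *
p,R0=tcp();print(p,get_obs()["ft_force"])
c=camera("wrist");cv2.imwrite("pics/w1.png",c["pixels"]);np.savez("w1.npz",**c)
go([.62,.276,.28],down(-1.57),"chuck view");
go([.64,-.02,.28],down(-1.57),"socket view");
E
```

```text
[ 0.59985906 -0.24589798  0.42422709] [-0.2944537  -0.69172466 -0.09755484]
chuck view row [-4.0001, -12.4437, -0.4899, 0.0, 0.0013, -0.3509] n>=8.4
socket view row [-0.9924, -5.6641, -0.4919, 0.0, 0.0013, -0.3509] n>=3.7
```

View pics/w1.png

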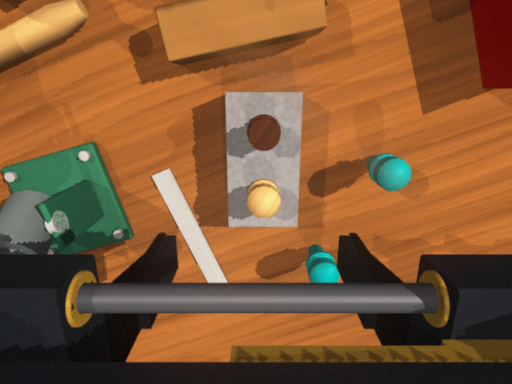

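```bash
python3 - <<'E'
from h import *
c=np.load("w1.npz");w=cloud(c);px=c["pixels"];hsv=cv2.cvtColor(px,cv2.COLOR_BGR2HSV)
sub=np.zeros(w.shape[:2],bool);sub[85:235,215:310]=1
z=w[...,2]
m=sub&(abs(z-.046)<.003);P=w[m];r=cv2.minAreaRect((P[:,:2]*1000).astype(np.float32));print("board",r,np.median(P[:,2]))
for nm,(u,v) in dict(fin=(264,200),wal=(264,132)).items():
    mm=np.zeros_like(sub);mm[v-28:v+28,u-25:u+25]=1
    Q=w[mm&(z>.055)];print(nm,len(Q),"zmax",np.percentile(Q[:,2],98))
    T=Q[Q[:,2]>np.percentile(Q[:,2],98)-.003];print(" tip mean",T.mean(0),len(T))
    B=Q[(Q[:,2]>.060)]
    # circle fit to surface: minimise for sphere-ish: levels
    for lo in (.066,.070,.074,.078):
        S=Q[(Q[:,2]>lo)&(Q[:,2]<lo+.004)]
        if len(S)<8: continue
        A=np.c_[2*S[:,:2],np.ones(len(S))];s=np.linalg.lstsq(A,(S[:,:2]**2).sum(1),rcond=None)[0]
        print("  lvl",lo,len(S),s[:2],np.sqrt(s[2]+s[:2]@s[:2]))
h=hsv
t=(hsv[...,0]>80)&(hsv[...,0]<100)&(hsv[...,1]>120)&np.isfinite(z)
n,l=cv2.connectedComponents(t.astype(np.uint8))
for i in range(1,n):
    Q=w[l==i]
    if len(Q)>150:print("teal",len(Q),np.median(Q,0),Q.max(0),Q.min(0))
E
```

```text
board ((601.9947509765625, -253.58834838867188), (80.07194519042969, 149.33224487304688), 69.94048309326172) 0.04595218483753265
fin 952 zmax 0.08458683543694007
 tip mean [ 0.57021737 -0.24183675  0.08309545] 366
  lvl 0.066 30 [ 0.56951422 -0.2415805 ] 0.017792288880251576
  lvl 0.07 29 [ 0.56972334 -0.24168613] 0.01758912855133761
  lvl 0.074 186 [ 0.56959255 -0.24181535] 0.016738234648166754
  lvl 0.078 372 [ 0.56976823 -0.24178413] 0.01326674905694115
wal 825 zmax 0.07738993791170634
 tip mean [ 0.63561964 -0.26577425  0.07592128] 804
  lvl 0.07 9 [ 0.63644794 -0.26521112] 0.014567385647604493
  lvl 0.074 811 [ 0.63550996 -0.26575516] 0.011126413541689
teal 900 [ 0.55181716 -0.37800072  0.07098342] [ 0.56681443 -0.36155323  0.07540291] [ 0.53158933 -0.39567415  0.03910001]
teal 928 [ 0.46769238 -0.27705129  0.067192  ] [ 0.62398031 -0.25925196  0.32552875] [ 0.44650519 -0.29374766  0.00534385]
```

{"api": "move_arm", "payload": {"commands": [[[-1.0,-5.65,-0.5,0,0,-0.35],[-1.0,-5.65,-0.5,0,0,-0.35],[-1.0,-5.65,-0.5,0,0,-0.35],[-1.0,-5.65,-0.5,0,0,-0.35],[-1.0,-5.65,-0.5,0,0,-0.35],[-1.0,-5.65,-0.5,0,0,-0.35],[-1.0,-5.65,-0.5,0,0,-0.35]]]}}

```text
time: 2.45
position: [0.6398, -0.0218, 0.4445]
tool_rot: [1.0, -0.001, -0.0, 0.0]
ft_force: [1.2, -0.1, -0.7]
grip_width: 0.0865
grip_force: 0.0
```

```bash
python3 - <<'E'
from h import *
p,R0=tcp();print(p)
c=camera("wrist");cv2.imwrite("pics/w2.png",c["pixels"]);np.savez("w2.npz",**c)
go([.63,.276,.28],down(-1.57),"chuck view");
E
```

```text
[ 0.63975376 -0.02175188  0.44452501]
chuck view row [-0.2591, -7.4409, 0.0127, 0.0002, 0.0005, -0.0027] n>=4.8
```

View pics/w2.png

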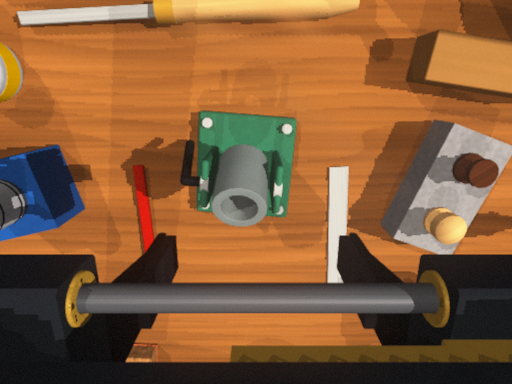

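{"api": "move_arm", "payload": {"commands": [[[-0.25,-7.45,0,0,0,0],[-0.25,-7.45,0,0,0,0],[-0.25,-7.45,0,0,0,0],[-0.25,-7.45,0,0,0,0],[-0.25,-7.45,0,0,0,0],[-0.25,-7.45,0,0,0,0],[-0.25,-7.45,0,0,0,0]]]}}

```text
time: 3.38
position: [0.6301, 0.2771, 0.4444]
tool_rot: [1.0, -0.0, -0.0, 0.001]
ft_force: [-0.4, 0.7, 0.8]
grip_width: 0.0872
grip_force: 0.0
```

```bash
python3 - <<'E'
from h import *
from scipy.optimize import least_squares
p,R0=tcp();print(p)
c=camera("wrist");cv2.imwrite("pics/w3.png",c["pixels"]);np.savez("w3.npz",**c)
w=cloud(c);z=w[...,2]
m=(abs(z-.110)<.003)&(np.hypot(w[...,0]-.588,w[...,1]-.276)<.05);P=w[m]
print("collar top",len(P),cv2.minEnclosingCircle((P[:,:2]*1000).astype(np.float32)),np.median(P[:,2]))
def circ(P):
    A=np.c_[2*P[:,:2],np.ones(len(P))];s=np.linalg.lstsq(A,(P[:,:2]**2).sum(1),rcond=None)[0];return s[:2],np.sqrt(s[2]+s[:2]@s[:2])
ctr=np.array(cv2.minEnclosingCircle((P[:,:2]*1000).astype(np.float32))[0])/1000
r=np.hypot(*(P[:,:2]-ctr).T);print("outer",circ(P[r>np.percentile(r,90)]),"inner",circ(P[r<np.percentile(r,10)]))
hsv=cv2.cvtColor(c["pixels"],cv2.COLOR_BGR2HSV)
m=(abs(z-.066)<.003)&(np.hypot(w[...,0]-.588,w[...,1]-.276)<.09);P=w[m]
print("block",cv2.minAreaRect((P[:,:2]*1000).astype(np.float32)),np.median(P[:,2]))
# socket
c=np.load("w2.npz");w=cloud(c);px=c["pixels"];hsv=cv2.cvtColor(px,cv2.COLOR_BGR2HSV)
m=np.zeros(w.shape[:2],bool);m[140:230,195:285]=1
m&=(hsv[...,1]<60)&(w[...,2]>.05);P=w[m]
rng=np.random.default_rng(0);best=None
for i in range(4000):
    a=P[rng.choice(len(P),3,False)];n=np.cross(a[1]-a[0],a[2]-a[0]);L=np.linalg.norm(n)
    if L<1e-5: continue
    n/=L;n*=np.sign(n[2])
    if not .8<n[2]<.93 or n[0]>-.3: continue
    k=abs((P-a[0])@n)<.001
    if best is None or k.sum()>best.sum():best=k
for _ in range(3):
    Q=P[best];mu=Q.mean(0);n=np.linalg.svd(Q-mu)[2][2];n*=np.sign(n[2]);best=(abs((P-mu)@n)<.0012)&(np.linalg.norm(P-mu,axis=1)<.04)
Q=P[best]
def frame(n):
    y=np.cross([0,0,1],n);y/=np.linalg.norm(y);return np.cross(y,n),y
ex,ey=frame(n);q=np.c_[(Q-mu)@ex,(Q-mu)@ey]
s,rad=cv2.minEnclosingCircle((q*1000).astype(np.float32));s=np.array(s)/1000
rr=np.hypot(*(q-s).T);o=circ(q[rr>np.percentile(rr,90)]);i=circ(q[rr<np.percentile(rr,10)])
print("rim plane n",n,"lean",np.degrees(np.arccos(n[2])),"N",len(Q),"encl",rad)
for a,b in(o,i):print("centre",mu+ex*a[0]+ey*a[1],b)
print("encl centre",mu+ex*s[0]+ey*s[1])
# cylinder fit to tube outside
M=mu+ex*o[0][0]+ey*o[0][1]
d=(P-M)@n;rad=np.linalg.norm(P-M-d[:,None]*n,axis=1)
C=P[(d<-.003)&(d>-.05)&(rad>.024)&(rad<.031)]
def f(x):
    nn=np.array([x[0],x[1],1]);nn/=np.linalg.norm(nn);v=C-M-np.array([x[2],x[3],0]);return np.linalg.norm(v-(v@nn)[:,None]*nn,axis=1)-.027
x=least_squares(f,[n[0]/n[2],n[1]/n[2],0,0],loss="soft_l1",f_scale=.001);nn=np.array([x.x[0],x.x[1],1]);nn/=np.linalg.norm(nn)
v=np.array([x.x[2],x.x[3],0]);v+= -(v@n)/(nn@n)*nn
print("cyl",len(C),nn,"lean",np.degrees(np.arccos(nn[2])),"centre",M+v,"rms",np.std(f(x.x)))
E
```

```text
[0.63011311 0.27705901 0.44439541]
collar top 1446 ((602.9054565429688, 266.2190856933594), 25.8851375579834) 0.10990949780994574
outer (array([0.60293727, 0.26622911]), np.float64(0.025299201822112493)) inner (array([0.60302062, 0.26620521]), np.float64(0.014249904128534727))
block ((602.6542358398438, 266.1787109375), (90.68629455566406, 89.99498748779297), 13.430562019348145) 0.06598204725876121
rim plane n [-0.45247655  0.03568793  0.89106192] lean 26.993007845364563 N 968 encl 27.424440383911133
centre [ 0.61458906 -0.00419458  0.12548062] 0.026400697325480716
centre [ 0.61462689 -0.00414648  0.1254979 ] 0.01799424398033102
encl centre [ 0.6145974  -0.00432206  0.12548996]
cyl 1629 [-0.45425957  0.03757371  0.89007666] lean 27.117118508210986 centre [ 0.61370778 -0.00369069  0.12501293] rms 0.00041209311441689603
```

View pics/w3.png

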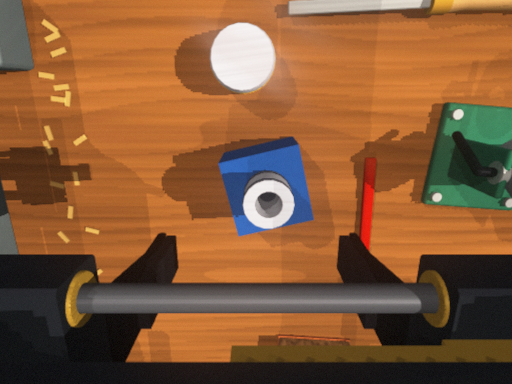

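The chuck is at (0.603, 0.266) with its rim at z 0.110, the finial at (0.5697, -0.2418), and the socket mouth at (0.6146, -0.0042, 0.1255) leaning 27°. All three agree with the stated sizes, so I'm going to the finial.

```bash
python3 - <<'E'
from h import *
go([.5697,-.2418,.14],down(-1.92),"above finial")
E
```

```text
above finial row [-1.4963, 12.9561, 3.525, 0.0009, 0.0003, 0.348] n>=8.6
```

{"api": "move_arm", "payload": {"commands": [[[-1.5,12.95,1.5,0,0,0.348],[-1.5,12.95,1.5,0,0,0.348],[-1.5,12.95,1.5,0,0,0.348],[-1.5,12.95,1.5,0,0,0.348],[-1.5,12.95,1.5,0,0,0.348],[-1.5,12.95,1.5,0,0,0.348],[-1.5,12.95,1.5,0,0,0.348],[-1.5,12.95,1.5,0,0,0.348],[-1.5,12.95,3.5,0,0,0.348],[-1.5,12.95,3.5,0,0,0.348],[-1.5,12.95,3.5,0,0,0.348],[-1.5,12.95,3.5,0,0,0.348]]]}}

```text
time: 4.92
position: [0.5702, -0.2407, 0.306]
tool_rot: [0.985, -0.173, 0.001, 0.0]
ft_force: [0.5, 0.0, 0.6]
grip_width: 0.0869
grip_force: 0.0
```

```bash
python3 - <<'E'
from h import *
print(tcp()[0],get_obs()["ft_force"])
go([.5697,-.2418,.070],down(-1.92),"finial")
E
```

```text
[ 0.57016479 -0.24074116  0.30600446] [0.45316923 0.04048158 0.57021117]
finial row [-0.0056, 0.0281, 1.8001, 0.0004, -0.0021, 0.0006] n>=1.2
```

{"api": "move_arm", "payload": {"commands": [[[0,0.03,0.6,0,0,0],[0,0.03,1.2,0,0,0],[0,0.03,1.6,0,0,0],[0,0.03,1.8,0,0,0],[0,0.03,1.8,0,0,0]]]}}

```text
time: 5.55
position: [0.57, -0.2408, 0.2329]
tool_rot: [0.985, -0.173, 0.0, 0.0]
ft_force: [0.0, -0.5, -0.1]
grip_width: 0.087
grip_force: 0.0
```

{"api": "move_arm", "payload": {"commands": [[[0,0,0,0,0,0],[0,0,0,0,0,0],[0,0,0,0,0,0],[0,0,0,0,0,0],[0,0,0,0,0,0],[0,0,0,0,0,0],[0,0,0,0,0,0],[0,0,0,0,0,0]]], "claw": 1, "squeeze": 20}}

```text
time: 6.55
position: [0.5698, -0.2409, 0.2327]
tool_rot: [0.985, -0.173, -0.0, 0.0]
ft_force: [-0.0, 0.1, -0.3]
grip_width: 0.035
grip_force: 20.0
```

```bash
python3 - <<'E'
from h import *
o=get_obs();print(tcp()[0],o["ft_force"],o["grip_width"],o["grip_force"])
E
```

```text
[ 0.56976872 -0.24094774  0.23272533] [-0.02526291  0.11065862 -0.3370063 ] 0.03495323209857643 19.998960384318707
```

```bash
python3 - <<'E'
from h import *
go([.603,.2662,.215],down(-1.92),"above chuck")
E
```

```text
above chuck row [-3.5326, -12.2048, -3.6573, 0.0, 0.0, 0.002] n>=8.5
```

{"api": "move_arm", "payload": {"commands": [[[0,0,-0.4,0,0,0],[0,0,-1.5,0,0,0],[0,0,-3,0,0,0],[0,0,-4.5,0,0,0],[0,0,-4.5,0,0,0],[0,0,-4.5,0,0,0]]]}}

```text
time: 7.3
position: [0.5693, -0.2405, 0.4133]
tool_rot: [0.985, -0.173, 0.0, 0.0]
ft_force: [0.7, 0.5, -0.4]
grip_width: 0.0344
grip_force: 20.0
```

```bash
python3 - <<'E'
from h import *
o=get_obs();print(tcp()[0],o["ft_force"],o["grip_width"])
c=camera("wrist");cv2.imwrite("pics/w4.png",c["pixels"]);np.savez("w4.npz",**c)
go([.603,.2662,.24],down(-1.92),"above chuck")
E
```

```text
[ 0.56927129 -0.24051249  0.41326813] [ 0.69053387  0.49751415 -0.38031195] 0.0344234107402162
above chuck row [-3.5121, -12.1988, 0.2147, -0.0006, 0.0024, 0.0021] n>=8.1
```

View pics/w4.png

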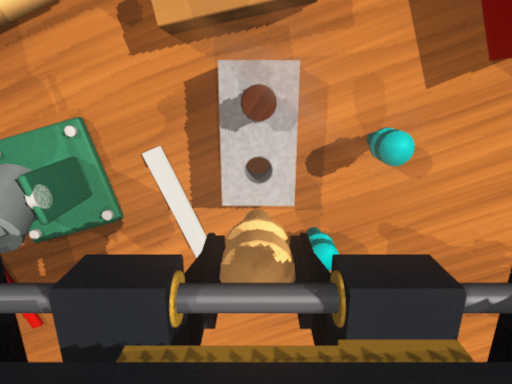

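The finial is held between the pads at about (257,255), with its spigot foot visible at (257,213). I'll fit its axis in the tool frame.

```bash
cat >> h.py <<'E'
def heldaxis(c,p,R0,grip_off=.060):
    from scipy.optimize import least_squares
    w=cloud(c);hsv=cv2.cvtColor(c["pixels"],cv2.COLOR_BGR2HSV)
    t=R0.inv().apply((w-p).reshape(-1,3)).reshape(w.shape)
    m=np.isfinite(w[...,2])&(abs(t[...,0])<.03)&(abs(t[...,1])<.022)&(t[...,2]>.14)&(t[...,2]<.24)&(hsv[...,1]>60)&(hsv[...,0]<30)
    Q=t[m];print("pts",len(Q),Q.min(0),Q.max(0))
    # spigot: radius 13 -> 9 from 24 mm to 60 mm below grip
    S=Q[(Q[:,2]>GL+.027)&(Q[:,2]<GL+.056)]
    def f(x):
        s=S[:,2]-GL-x[4];return np.hypot(S[:,0]-x[0]-x[1]*(s-.024),S[:,1]-x[2]-x[3]*(s-.024))-(.013-(s-.024)*4/36)
    g=lambda x:f(np.r_[x,0])
    r=least_squares(g,[0,0,0,0],loss="soft_l1",f_scale=.001)
    print("spigot",len(S),"x0 %.4f slopex %.3f y0 %.4f slopey %.3f"%tuple(r.x),"rms",np.std(g(r.x)),"deepest",np.percentile(Q[:,2],99.5)-GL)
    return Q
E
python3 - <<'E'
from h import *
p,R0=tcp();heldaxis(np.load("w4.npz"),p,R0)
E
```

```text
pts 5383 [-0.004862   -0.02199963  0.14002005] [0.01913965 0.02199233 0.22121115]
spigot 150 x0 0.0003 slopex -0.000 y0 -0.0001 slopey -0.001 rms 0.00016957279593116922 deepest 0.05311358047402104
```

{"api": "move_arm", "payload": {"commands": [[[-3.5,-12.2,0.2,0,0,0],[-3.5,-12.2,0.2,0,0,0],[-3.5,-12.2,0.2,0,0,0],[-3.5,-12.2,0.2,0,0,0],[-3.5,-12.2,0.2,0,0,0],[-3.5,-12.2,0.2,0,0,0],[-3.5,-12.2,0.2,0,0,0],[-3.5,-12.2,0.2,0,0,0],[-3.5,-12.2,0.2,0,0,0],[-3.5,-12.2,0.2,0,0,0],[-3.5,-12.2,0.2,0,0,0]]]}}

```text
time: 8.72
position: [0.6042, 0.264, 0.4038]
tool_rot: [0.985, -0.174, -0.001, 0.001]
ft_force: [-0.2, 0.8, -0.4]
grip_width: 0.0349
grip_force: 20.0
```

```bash
python3 - <<'E'
from h import *
c=camera("wrist");p,R0=tcp();print(p);heldaxis(c,p,R0)
go([.603,.2662,.18],down(-1.92),"above chuck")
w=cloud(c);z=w[...,2]
m=(abs(z-.110)<.003)&(np.hypot(w[...,0]-.603,w[...,1]-.266)<.045);P=w[m]
print("collar",len(P),cv2.minEnclosingCircle((P[:,:2]*1000).astype(np.float32)))
E
```

```text
[0.60436013 0.26378076 0.40415901]
pts 5430 [-0.01103759 -0.02199511  0.14002038] [0.01812409 0.02198843 0.22085769]
spigot 133 x0 -0.0004 slopex -0.004 y0 -0.0001 slopey -0.010 rms 0.00014397369966290364 deepest 0.05255504875088493
above chuck row [-0.0509, -0.0471, 1.504, 0.0013, 0.0012, -0.0003] n>=1.0
collar 1774 ((602.5252685546875, 266.1957702636719), 25.944849014282227)
```

{"api": "move_arm", "payload": {"commands": [[[-0.05,-0.05,0.8,0,0,0],[-0.05,-0.05,1.6,0,0,0],[-0.05,-0.05,1.6,0,0,0],[-0.05,-0.05,1.6,0,0,0]]]}}

```text
time: 9.28
position: [0.6038, 0.2673, 0.3419]
tool_rot: [0.985, -0.173, 0.001, -0.0]
ft_force: [0.5, -0.2, -0.1]
grip_width: 0.0349
grip_force: 20.0
```

```bash
python3 - <<'E'
from h import *
for i in range(1): 
    p,R0=tcp();print(p,get_obs()["ft_force"])
go([.6028,.2662,.134],down(-1.92),"home")
E
```

```text
[0.60376419 0.26730497 0.34193992] [ 0.52794154 -0.17620236 -0.08305006]
home row [-0.015, 0.0353, 1.0984, -0.001, -0.0016, 0.0005] n>=0.7
```

{"api": "move_arm", "payload": {"commands": [[[-0.02,0.03,0.2,0,0,0],[-0.02,0.03,0.4,0,0,0],[-0.02,0.03,0.6,0,0,0],[-0.02,0.03,0.75,0,0,0],[-0.02,0.03,0.75,0,0,0]]]}}

```text
time: 9.9
position: [0.6016, 0.2673, 0.3099]
tool_rot: [0.985, -0.173, -0.001, 0.0]
ft_force: [-1.2, 1.0, -0.4]
grip_width: 0.0346
grip_force: 20.0
```

```bash
python3 - <<'E'
from h import *
p,R0=tcp();o=get_obs();print(p,o["ft_force"],o["moment"])
go([.6028,.2662,.134],down(-1.92),"home")
E
```

```text
[0.60159696 0.26730436 0.30985543] [-1.2380125   1.03366921 -0.36953387] [ 0.0009451   0.03587923 -0.00337155]
home row [0.0381, 0.0154, 0.2963, 0.001, 0.0014, 0.0021] n>=0.2
```

{"api": "move_arm", "payload": {"commands": [[[0.01,0.0,0.1,0,0,0],[0.01,0.0,0.2,0,0,0],[0.01,0.0,0.27,0,0,0],[0.01,0,0.3,0,0,0]]]}}

```text
time: 10.4
position: [0.6022, 0.2671, 0.2985]
tool_rot: [0.985, -0.173, -0.0, 0.0]
ft_force: [0.0, 0.2, -0.8]
grip_width: 0.0348
grip_force: 20.0
```

{"api": "move_arm", "payload": {"commands": [[[0,0,0.02,0,0,0],[0,0,0.04,0,0,0]]]}}

```text
time: 10.65
position: [0.6023, 0.2671, 0.2973]
tool_rot: [0.985, -0.173, 0.0, 0.0]
ft_force: [0.4, -1.5, 1.6]
grip_width: 0.0347
grip_force: 20.0
```

{"api": "move_arm", "payload": {"commands": [[[0,0,0.02,0,0,0],[0,0,0.04,0,0,0],[0,0,0.04,0,0,0]]]}}

```text
time: 11.02
position: [0.6023, 0.267, 0.2967]
tool_rot: [0.985, -0.173, 0.0, 0.0]
ft_force: [-0.7, -2.7, 5.7]
grip_width: 0.0347
grip_force: 20.0
```

```bash
python3 - <<'E'
from h import *
for n in("scene","side"):
    c=camera(n);w=cloud(c);np.savez(n+"2.npz",**c)
    q=w-np.array([.603,.2662,0])
    m=(np.hypot(q[...,0],q[...,1])<.03)&(w[...,2]>.11)
    v,u=np.where(m);print(n,u.min(),u.max(),v.min(),v.max())
    x,y=int(np.median(u)),int(np.median(v));im=c["pixels"][y-40:y+40,x-50:x+50];cv2.imwrite(f"pics/{n}2.png",cv2.resize(im,None,fx=4,fy=4,interpolation=2))
cv2.imwrite("pics/c2.png",np.hstack([cv2.imread(f"pics/{n}2.png") for n in("scene","side")]))
o=get_obs();print(o["position"],o["ft_force"])
E
```

```text
scene 370 427 41 176
side 169 205 136 259
[0.60231319 0.2669928  0.29668305] [-1.10687428 -1.46017978  5.34669056]
```

View pics/c2.png

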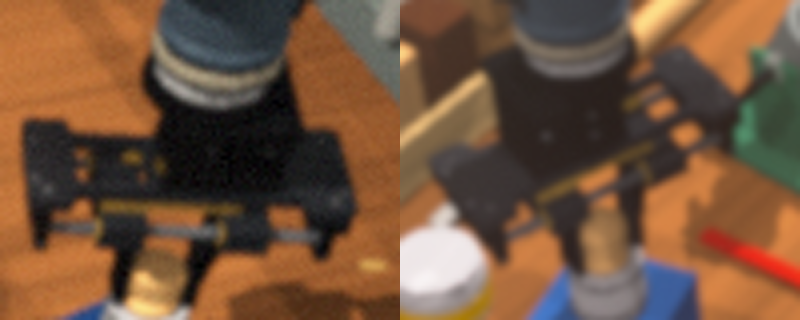

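The finial is home: TCP 0.297 against 0.298 expected, with about 5 N of contact. Next I release it and regrip on the collar. The grip has to sit about 12 mm above chuck_grip, so the gripper body clears the finial tip.

{"api": "move_arm", "payload": {"commands": [[[0,0,-0.04,0,0,0],[0,0,-0.04,0,0,0],[0,0,-0.04,0,0,0],[0,0,-0.04,0,0,0],[0,0,-0.04,0,0,0],[0,0,-0.04,0,0,0]]], "claw": -1}}

```text
time: 11.88
position: [0.6022, 0.2672, 0.2971]
tool_rot: [0.985, -0.173, -0.0, 0.0]
ft_force: [0.1, -0.1, -1.2]
grip_width: 0.0839
grip_force: 0.0
```

```bash
python3 - <<'E'
from h import *
o=get_obs();p,R0=tcp();print(p,o["grip_width"])
c=camera("wrist");np.savez("w5.npz",**c)
w=cloud(c);t=R0.inv().apply((w-p).reshape(-1,3)).reshape(w.shape);z=w[...,2]
m=(np.hypot(w[...,0]-.603,w[...,1]-.266)<.03)&(abs(t[...,1])<.03)&(t[...,2]>.13)
P=w[m];print("N",len(P),"zmax",P[:,2].max())
S=P[(P[:,2]>.127)&(P[:,2]<.142)];A=np.c_[2*S[:,:2],np.ones(len(S))];s=np.linalg.lstsq(A,(S[:,:2]**2).sum(1),rcond=None)[0]
print("bulb",len(S),s[:2],np.sqrt(s[2]+s[:2]@s[:2]))
S=P[(abs(P[:,2]-.1125)<.005)];print("hist z",np.histogram(P[:,2],bins=np.arange(.06,.15,.003)))
go([.6028,.2662,.102],down(-1.57),"regrip")
E
```

```text
[0.60219037 0.26718296 0.29706095] 0.08394214820153312
N 8724 zmax 0.1498150094336376
bulb 1316 [0.60327854 0.26677479] 0.016668335522327424
hist z (array([   0,  494,  494,   33,   40,  142,   91,   92,  100,  102,  100,
        112,  116,   81,  135,  181, 2131,  211,  496,  102,    0,    2,
         75,  167,  170,  179,  432,  874, 1034]), array([0.06 , 0.063, 0.066, 0.069, 0.072, 0.075, 0.078, 0.081, 0.084,
       0.087, 0.09 , 0.093, 0.096, 0.099, 0.102, 0.105, 0.108, 0.111,
       0.114, 0.117, 0.12 , 0.123, 0.126, 0.129, 0.132, 0.135, 0.138,
       0.141, 0.144, 0.147]))
regrip row [0.0227, 0.0182, 0.7776, 0.0, 0.0001, -0.348] n>=1.9
```

{"api": "move_arm", "payload": {"commands": [[[0.02,0.02,0,0,0,-0.17],[0.02,0.02,0,0,0,-0.348],[0.02,0.02,0.3,0,0,-0.348],[0.02,0.02,0.6,0,0,-0.348],[0.02,0.02,0.77,0,0,-0.348],[0.02,0.02,0.77,0,0,-0.348]]]}}

```text
time: 12.68
position: [0.6024, 0.2661, 0.2651]
tool_rot: [1.0, 0.0, -0.001, 0.0]
ft_force: [-0.1, -0.4, 0.0]
grip_width: 0.0871
grip_force: 0.0
```

{"api": "move_arm", "payload": {"commands": [[[0,0,0,0,0,0],[0,0,0,0,0,0],[0,0,0,0,0,0],[0,0,0,0,0,0],[0,0,0,0,0,0],[0,0,0,0,0,0]]], "claw": 1, "squeeze": 50}}

```text
time: 13.42
position: [0.6027, 0.2661, 0.2666]
tool_rot: [1.0, 0.0, 0.0, 0.0]
ft_force: [0.7, -1.5, 1.4]
grip_width: 0.0516
grip_force: 50.0
```

```bash
python3 - <<'E'
from h import *
o=get_obs();p,R0=tcp();print(p,o["grip_width"],o["ft_force"],o["q"])
E
```

```text
[0.60272411 0.26605347 0.26656387] 0.051599160668233265 [ 0.7119453  -1.47114766  1.43636073] [ 2.46448088e-01  7.37937962e-01  1.44873166e+00 -2.62842816e-04
  9.54808908e-01  1.81650185e+00]
```

{"api": "move_arm", "payload": {"commands": [[[0,0,-0.2,0,0,0],[0,0,-0.6,0,0,0],[0,0,-1.3,0,0,0],[0,0,-2.2,0,0,0],[0,0,-3.2,0,0,0],[0,0,-3.8,0,0,0],[0,0,-4,0,0,0],[0,0,-4,0,0,0]]]}}

```text
time: 14.42
position: [0.6024, 0.2661, 0.4266]
tool_rot: [1.0, 0.0, 0.0, -0.0]
ft_force: [-0.2, 0.4, -5.4]
grip_width: 0.0517
grip_force: 50.0
```

```bash
cat >> h.py <<'E'
M=np.array([.6146,-.0042,.1255]);N=np.array([-.4534,.0366,.8906]);N/=np.linalg.norm(N)
def sock(s,name,h=.2006,off=(0,0)):
    y=np.cross(N,[0,0,1.]);y/=np.linalg.norm(y)
    if y[1]>0:y=-y
    z=-N;x=np.cross(y,z);Rt=R.from_matrix(np.stack([x,y,z],1))
    go(M+N*(s+h)+x*off[0]+y*off[1],Rt,name,False);return Rt
E
python3 - <<'E'
from h import *
o=get_obs();p,R0=tcp();print(p,o["grip_width"],o["ft_force"])
c=camera("wrist");np.savez("w6.npz",**c);cv2.imwrite("pics/w6.png",c["pixels"])
w=cloud(c);t=R0.inv().apply((w-p).reshape(-1,3)).reshape(w.shape)
m=np.isfinite(w[...,2])&(abs(t[...,1])<.019)&(abs(t[...,0])<.03)&(t[...,2]>.205)&(t[...,2]<.27)
S=t[m];from scipy.optimize import least_squares
def f(x):
    s=S[:,2]-.2006;return np.hypot(S[:,0]-x[0]-x[1]*s,S[:,1]-x[2]-x[3]*s)-(.017-s*6/60)
r=least_squares(f,[0,0,0,0],loss="soft_l1",f_scale=.001);print(len(S),r.x,np.std(f(r.x)),np.percentile(S[:,2],99.5))
m2=(abs(t[...,1])<.03)&(abs(t[...,0])<.03)&(t[...,2]>.1)&(t[...,2]<.165);print("above",np.histogram(t[m2][:,2],bins=np.arange(.1,.17,.006)))
sock(.12,"wp");sock(.075,"stage");print(get_obs()["q"])
E
```

```text
[0.60235578 0.26612473 0.42656021] 0.051692301833128715 [-0.17309584  0.44588706 -5.42302825]
98 [ 0.00022233 -0.01280332 -0.0003903  -0.00338189] 0.00014048245199368555 0.26003129197182534
above (array([ 192,  160,  283, 2433,  830,  969,  510,  205, 1315, 3328,  549]), array([0.1  , 0.106, 0.112, 0.118, 0.124, 0.13 , 0.136, 0.142, 0.148,
       0.154, 0.16 , 0.166]))
wp row [-3.3287, 6.4602, 0.3704, -0.0187, 0.4739, 0.08] n>=4.7
stage row [-2.8167, 6.5013, 1.3713, -0.0187, 0.4739, 0.08] n>=4.6
[2.46602618e-01 5.53826878e-01 1.31942519e+00 2.43875233e-05
 1.27035610e+00 1.81657356e+00]
```

View pics/w6.png

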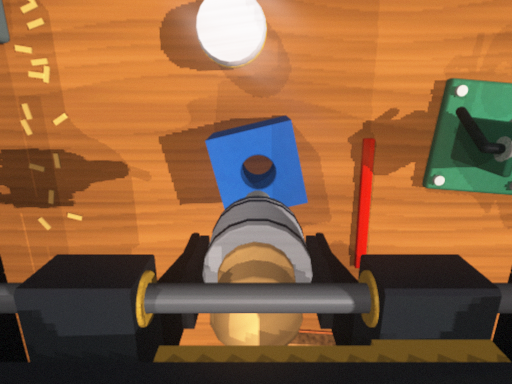

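Chuck and finial are held straight at (257,255) and the block hole is empty. Moving to the waypoint above the socket, tilting on the way.

{"api": "move_arm", "payload": {"commands": [[[-0.2,0.4,0,0,0.03,0.005],[-0.8,1.4,0.05,-0.004,0.1,0.018],[-1.4,2.6,0.1,-0.008,0.19,0.03],[-2.0,3.8,0.2,-0.01,0.28,0.045],[-2.6,5.0,0.3,-0.014,0.37,0.06],[-3.1,6.0,0.35,-0.017,0.44,0.073],[-3.3,6.4,0.37,-0.0187,0.47,0.08],[-3.33,6.46,0.37,-0.0187,0.474,0.08],[-3.33,6.46,0.37,-0.0187,0.474,0.08],[-3.33,6.46,0.37,-0.0187,0.474,0.08]]]}}

```text
time: 15.72
position: [0.47, 0.0083, 0.4113]
tool_rot: [0.971, -0.039, 0.234, 0.009]
ft_force: [-0.6, -0.0, -4.6]
grip_width: 0.0513
grip_force: 50.0
```

```bash
cat > chk.py <<'E'
from h import *
from scipy.optimize import least_squares
import sys
o=get_obs();p,R0=tcp();print(p,o["grip_width"],o["ft_force"])
c=camera("wrist");w=cloud(c);t=R0.inv().apply((w-p).reshape(-1,3)).reshape(w.shape)
np.savez("w7.npz",t=t,w=w,px=c["pixels"])
# chuck shank in tool frame
m=np.isfinite(w[...,2])&(abs(t[...,1])<.019)&(abs(t[...,0])<.03)&(t[...,2]>.205)&(t[...,2]<.259)
S=t[m]
def f(x):
    s=S[:,2]-.2006;return np.hypot(S[:,0]-x[0]-x[1]*s,S[:,1]-x[2]-x[3]*s)-(.017-s*6/60)
r=least_squares(f,[0,0,0,0],loss="soft_l1",f_scale=.001);print("shank",len(S),r.x,np.std(f(r.x)))
# visible tube outside in tool frame, fitted as cylinder with axis ~ N
d=(w-M)@N;rad=np.linalg.norm(w-M-d[...,None]*N,axis=-1)
k=np.isfinite(d)&(d<-.003)&(d>-.05)&(rad>.022)&(rad<.033);C=w[k];print("tube",k.sum())
if k.sum()>100:
    def g(x):
        v=C-M-np.array([x[0],x[1],0]);return np.linalg.norm(v-(v@N)[:,None]*N,axis=1)-.027
    x=least_squares(g,[0,0],loss="soft_l1",f_scale=.001);print("socket shift xy world",x.x,np.std(g(x.x)))
    a=abs(d)<.0025;a&=(rad<.028)&(rad>.017);print("rim d",a.sum(),np.median(d[a]) if a.any() else None)
for s in map(float,sys.argv[1:]):sock(s,f"s={s}")
E
python3 chk.py .075 .06 .03 0
```

```text
[0.47004204 0.00830858 0.41131685] 0.05125576973667303 [-0.55257666 -0.01332009 -4.57238374]
shank 90 [-9.46973353e-05 -1.05922432e-02 -5.75172901e-04 -8.89165926e-04] 0.00014959471770889852
tube 392
socket shift xy world [-0.00113537  0.00022573] 0.0015999664118565668
rim d 1053 5.870267909055519e-05
s=0.075 row [-0.0224, 0.0233, 1.1256, -0.0013, -0.0015, 0.001] n>=0.7
s=0.06 row [-0.023, 0.0238, 1.5006, -0.0013, -0.0015, 0.001] n>=1.0
s=0.03 row [-0.0241, 0.0248, 2.2506, -0.0013, -0.0015, 0.001] n>=1.4
s=0.0 row [-0.0252, 0.0258, 3.0006, -0.0013, -0.0015, 0.001] n>=1.9
```

{"api": "move_arm", "payload": {"commands": [[[-0.02,0.03,0.4,0,0,0],[-0.02,0.03,0.9,0,0,0],[-0.02,0.03,1.3,0,0,0],[-0.02,0.03,1.5,0,0,0],[-0.02,0.03,1.5,0,0,0]]]}}

```text
time: 16.4
position: [0.4964, 0.0044, 0.357]
tool_rot: [0.971, -0.039, 0.234, 0.009]
ft_force: [0.1, 0.3, -3.7]
grip_width: 0.0518
grip_force: 50.0
```

```bash
python3 chk.py  .03 0
```

```text
[0.49640558 0.0043503  0.35698189] 0.051790223761894905 [ 0.09112222  0.34715624 -3.65042357]
shank 157 [-0.0335248   0.72935271 -0.01113988  0.27319047] 0.004621070599110806
tube 690
socket shift xy world [-0.00115401  0.00027571] 0.0015942399576721984
rim d 1153 0.00011259025406851235
s=0.03 row [0.0005, -0.0241, 0.7496, -0.0007, -0.0015, -0.0003] n>=0.5
s=0.0 row [-0.0006, -0.0236, 1.4996, -0.0007, -0.0015, -0.0003] n>=1.0
```

{"api": "move_arm", "payload": {"commands": [[[0,-0.01,0.25,0,0,0],[0,-0.01,0.5,0,0,0],[0,-0.01,0.75,0,0,0],[0,-0.01,0.75,0,0,0]]]}}

```text
time: 16.95
position: [0.5101, 0.0036, 0.3302]
tool_rot: [0.971, -0.039, 0.234, 0.009]
ft_force: [0.5, 0.4, -4.0]
grip_width: 0.0512
grip_force: 50.0
```

```bash
python3 -c "
from h import *
print(get_obs()['ft_force'],get_obs()['moment']);sock(.01,'a');sock(0,'b')"
```

```text
[ 0.5308324   0.44288312 -3.96072079] [0.09323731 0.62707232 0.01079923]
a row [0.0058, -0.0162, 0.4833, -0.0007, -0.0004, -0.0005] n>=0.3
b row [0.0057, -0.016, 0.7333, -0.0007, -0.0004, -0.0005] n>=0.5
```

No contact yet, so I continue.

{"api": "move_arm", "payload": {"commands": [[[0,-0.01,0.15,0,0,0],[0,-0.01,0.3,0,0,0],[0,-0.01,0.45,0,0,0],[0,-0.01,0.5,0,0,0]]]}}

```text
time: 17.45
position: [0.5192, 0.0033, 0.3129]
tool_rot: [0.971, -0.039, 0.234, 0.009]
ft_force: [0.4, -0.6, -4.2]
grip_width: 0.0516
grip_force: 50.0
```

```bash
python3 -c "
from h import *
print(get_obs()['ft_force'],get_obs()['moment']);sock(0,'b')"
```

```text
[ 0.36953098 -0.56525732 -4.19855939] [0.09657208 0.66625462 0.00663429]
b row [-0.0003, -0.0051, 0.245, -0.0006, -0.0015, -0.0004] n>=0.2
```

{"api": "move_arm", "payload": {"commands": [[[0,0,0.1,0,0,0],[0,0,0.19,0,0,0],[0,0,0.23,0,0,0],[0,0,0.25,0,0,0],[0,0,0.25,0,0,0]]]}}

```text
time: 18.08
position: [0.5235, 0.003, 0.3044]
tool_rot: [0.971, -0.039, 0.235, 0.009]
ft_force: [-0.6, 0.3, -3.9]
grip_width: 0.0515
grip_force: 50.0
```

```bash
python3 -c "
from h import *
print(get_obs()['ft_force'],get_obs()['moment']);sock(0,'b')"
```

```text
[-0.57344957  0.25976802 -3.88377763] [ 0.01588437  0.70272454 -0.00262388]
b row [0.0001, -0.0047, 0.0067, -0.0006, -0.0018, -0.0004] n>=0.0
```

{"api": "move_arm", "payload": {"commands": [[[0,0,0.02,0,0,0],[0,0,0.04,0,0,0],[0,0,0.04,0,0,0]]]}}

```text
time: 18.45
position: [0.5236, 0.003, 0.3038]
tool_rot: [0.971, -0.039, 0.235, 0.009]
ft_force: [-5.6, -0.7, 4.4]
grip_width: 0.0513
grip_force: 50.0
```

```bash
python3 -c "
from h import *
print(get_obs()['ft_force'],get_obs()['moment']);sock(0,'b')"
```

```text
[-5.6328678  -0.69386027  4.41608311] [-0.02102088  0.94502345 -0.06763268]
b row [0.004, -0.0034, -0.0076, -0.0006, -0.0024, -0.0002] n>=0.0
```

{"api": "move_arm", "payload": {"commands": [[[0,0,0.02,0,0,0],[0,0,0.02,0,0,0]]]}}

```text
time: 18.7
position: [0.5236, 0.003, 0.3037]
tool_rot: [0.971, -0.039, 0.235, 0.009]
ft_force: [-10.0, 0.0, 10.0]
grip_width: 0.0519
grip_force: 50.0
```

```bash
python3 -c "
from h import *
print(get_obs()['ft_force']);sock(0,'b')
c=camera('side');w=cloud(c)
cv2.imwrite('pics/s3.png',cv2.resize(c['pixels'][120:240,180:320],None,fx=5,fy=5,interpolation=2))"
```

```text
[-1.00341089e+01  3.37857438e-03  1.00455249e+01]
b row [0.0066, -0.0026, -0.0085, -0.0005, -0.0029, -0.0001] n>=0.0
```

View pics/s3.png

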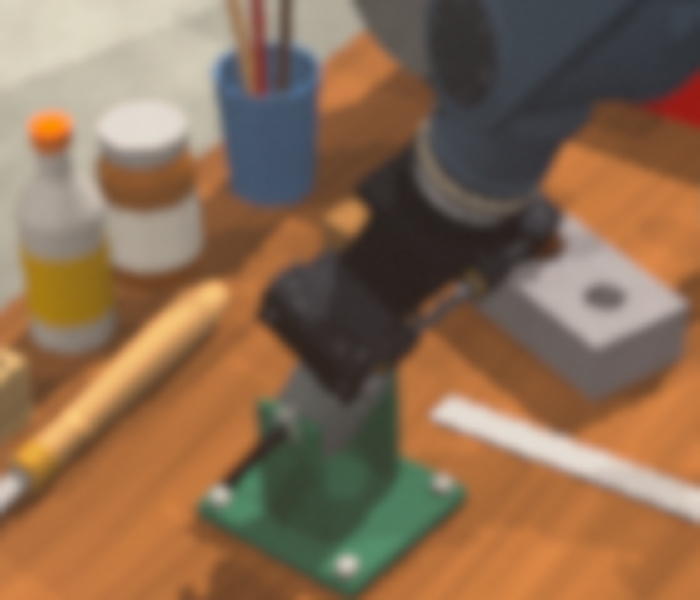

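The chuck is in the socket with axial contact and the position matches. Releasing and retracting along the axis.

{"api": "move_arm", "payload": {"commands": [[[0,0,-0.03,0,0,0],[0,0,-0.03,0,0,0],[0,0,-0.03,0,0,0],[0,0,-0.03,0,0,0],[0,0,-0.03,0,0,0],[0,0,-0.03,0,0,0],[0,0,-0.03,0,0,0]]], "claw": -1}}

```text
time: 19.62
position: [0.5241, 0.0029, 0.3033]
tool_rot: [0.971, -0.039, 0.235, 0.009]
ft_force: [-0.0, 0.4, 0.3]
grip_width: 0.0865
grip_force: 0.0
```

{"api": "move_arm", "payload": {"commands": [[[0,0,-0.5,0,0,0],[0,0,-1.2,0,0,0],[0,0,-2,0,0,0],[0,0,-3,0,0,0],[0,0,-4,0,0,0],[0,0,-4.5,0,0,0],[0,0,-4.5,0,0,0],[0,0,-4.5,0,0,0]]]}}

```text
time: 20.62
position: [0.4421, 0.0094, 0.4628]
tool_rot: [0.971, -0.039, 0.234, 0.009]
ft_force: [-0.9, 0.8, -0.7]
grip_width: 0.087
grip_force: 0.0
```

```bash
python3 - <<'E'
from h import *
o=get_obs();print(o["position"],o["ft_force"],o["grip_width"])
c=camera("wrist");cv2.imwrite("pics/w9.png",c["pixels"]);w=cloud(c)
d=(w-M)@N;rad=np.linalg.norm(w-M-d[...,None]*N,axis=-1)
k=np.isfinite(d)&(rad<.03)&(d>-.03)&(d<.1)
h,e=np.histogram(d[k],bins=np.arange(-.03,.1,.003));print([(round(float(a),3),int(b)) for a,b in zip(e,h) if b])
a=k&(abs(d-.044)<.004)&(rad<.0255)&(rad>.0185);Q=w[a];mu=Q.mean(0);n=np.linalg.svd(Q-mu)[2][2];n*=np.sign(n[2])
print("collar top",a.sum(),np.median(d[a]),"tilt",np.arccos(n@N))
b=k&(d>.076)&(d<.086);print("tip max d",np.percentile(d[b],98),"tip ctr dev",np.linalg.norm((w[b].mean(0)-M)-((w[b].mean(0)-M)@N)*N))
E
```

```text
[0.44213494 0.00941634 0.46280902] [-0.89458038  0.83537336 -0.68064143] 0.08697854105127091
[(-0.03, 20), (-0.027, 11), (-0.024, 16), (-0.021, 14), (-0.018, 16), (-0.015, 15), (-0.012, 20), (-0.009, 12), (-0.006, 15), (-0.003, 44), (-0.0, 22), (0.003, 6), (0.006, 1), (0.009, 39), (0.012, 18), (0.015, 19), (0.018, 20), (0.021, 22), (0.024, 18), (0.027, 24), (0.03, 14), (0.033, 5), (0.036, 36), (0.039, 40), (0.042, 698), (0.045, 86), (0.048, 93), (0.051, 8), (0.06, 6), (0.063, 28), (0.066, 24), (0.069, 27), (0.072, 123), (0.075, 314), (0.078, 468), (0.081, 292)]
collar top 653 0.044075946401160124 tilt 0.0024238784853078
tip max d 0.08301243789480953 tip ctr dev 0.0010100181086232529
```

View pics/w9.png

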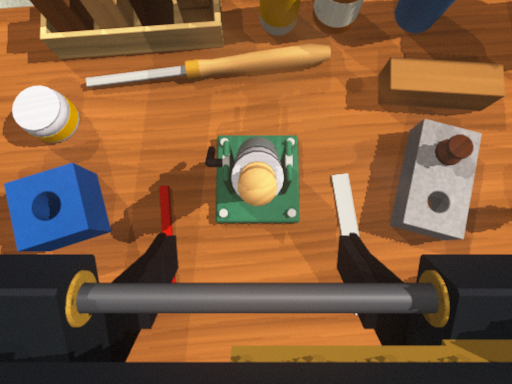

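The unit sits in the socket at (258,175). The collar top is 44.1 mm above the mouth (44 expected) with 0.002 rad of tilt, and the tip is at 83 mm (82 expected). Everything else is in place.

```bash
python3 -c "
from rig import *
print(hand_in())"
```

```text
the job is handed in; nothing more can be done
None
```

The finial is fully home in the chuck and the chuck sits flush in the stand's tilted socket. I released it, retracted the arm and handed the job in at about 21 s of the 72 s allowed; the hand-in returned no verdict.

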